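# Close down the rekebot's cup warmer and put the coffee things away

### The arm

A 6-joint arm with a two-finger parallel gripper is mounted at the origin on the work surface. World frame = base frame: x ahead of the robot, y to its left, z up, the work surface at z = 0. Lengths are in mm, angles in rad, forces in N, time in s.
With the tool pointing down it reaches from about 275 to 750 mm from the base axis. Payload 10.2 kg.
Tool frame: the origin (TCP) lies at the very end of the fingers, on their centre line; the grasp point (between the pads) lies ctrl.grip_depth behind it (ctrl.grip_depth is the distance from the TCP to the grasp point, in mm); z points along the fingers, y is the direction in which the jaws open and shut (so a half turn about z gives the same grasp; the last joint's range is limited). The gripper opens to 85 mm and grips with 20 to 120 N. Pads are 22 mm wide; open, the fingers measure 114 mm over their backs; the gripper's body (76 mm by 85 mm) begins 54 mm behind the grasp point. The pads swing forward as they close: fully open they stand 13 mm farther back than shut.
Start: joints at [-1.55, 0.313, 1.498, -0, 1.331, -0.223], TCP at [126.717, -509.484, 231.294] pointing down, gripper open.
Joint ranges: [-2.94, 2.94], [-0.97, 2.17], [0.19, 2.56], [-1.23, 4.37], [0.02, 3.11], [-2.88, 2.88]. Speed limits (rad/s): [2.39, 2.39, 3.01, 3.14, 3.14, 3.14].

### API

Orientations are given as a unit quaternion [w, x, y, z].
In Python, from rig import telemetry, eyes, ctrl, nets gives the robot as it stands. The module is installed in compiled form; this text tells all that it offers.
- The arm moves only by the tool drive_tool, never from a script. Its argument "series" is text: rows parted by semicolons, each of 7 numbers parted by spaces: the shift along the tool's x, y, z normalised to -1 to 1, where 1 is 0.12 m, then the turn, a rotation vector about the tool's x, y, z normalised to -1 to 1, where 1 is 0.5 rad, then the opening, from 0 (shut) to 1 (fully open). In form: tx ty tz wx wy wz hand; .... A call has 1 to 20 rows; each row is the pose to reach, as a shift and turn from the pose measured when the call began, along the tool's axes at that moment; what a row does not reach only later rows make up. A row lasts 1/10 s, in which the tool goes at most 50 mm and 8.59 degrees, less where a joint would pass 70% of its speed; a pose out of reach is approached as far as the arm can. A call with a number of a shift or a turn outside -1 to 1 is refused whole. A call with a gripper value outside its range is refused whole. The fingers move at their own pace and stop on an object; "newtons" is the grip in N (left out, the last holds). Time passes only in rows, so rows that repeat a pose let the fingers close. It gives the time, the measured TCP pose, the force and the opening at its end, in the units of the state.
- telemetry.sense(): the state, without advancing time (a new reading comes with each control period).
- eyes.capture(name): name is "scene" or "top"; returns a dict with "frame" (420x560x3 uint8, red, green, blue), "fx", "fy", "cx", "cy" (pixels), "view" (4x4, takes a point from world to camera coordinates). Camera axes: x right, y up, looking along -z (the intrinsics and any distortion apply to the point x, -y, -z); pixel columns grow to the right and rows downward; lengths in mm; the calibration is good to about 2 mm. A picture is of the moment at which its call begins. There is no depth.
- ctrl.finish_job(): hands the job in, once; it reports no verdict.
Trained networks look in a picture, given as the dict that the camera call returned (one of the last four; its "shot" number tells which), for a name from the list of things; names that differ only in an ending like _2 or _b are one class to them, and where a whole thing is asked for, a point or a joint stands for the part that bears it (a point fixed in the world has none). Each returns a list of dicts, best first, with "confidence" (0 to 1); they miss things now and then, are a little off and sometimes report something else, mostly with a low value. They report only what shows in the picture. A call takes as long as a camera call.
- nets.spot_in(name, picture): "rect" ([left, top, right, bottom] in pixels, round what is visible of it).
The state is a dict: "time_s": time; "joints": joint angles; "dq": joint speeds; "tau": joint torques, N m; "eef_pos": TCP position; "ee_rot": TCP orientation; "force": force on the tool from outside, world axes, zero at the start; "wrist_torque": the same for the moment, N m; "grip_width": opening from 0.0 (shut) to 1.0 (fully open).
Only numpy, scipy, OpenCV 4.12 (cv2) and the standard library are available. Lean on these libraries where they do the work, as an engineer would, in place of code of your own. Each camera call takes 0.05 s, during which the arm holds its last target. There are 200 camera calls.

### The job

Close down the coffee corner. The cup tray is caught crosswise in the rekebot: turn it square to free its corners, lift it out and lay it flat on the round straw mat, then press the roller lever switch underneath just until it clicks, hold it there for a second without pushing it any further into overtravel, and let it go. Put every coffee thing that stands on the table in front of the rack (cup, sugar tin, incense tin, cross-shaped jebena rest; some may be missing) upright into the stall labelled with its own shape, and leave the jebena, incense burner and lidded bowl alone.

Things in the scene. Friction and masses are not known exactly. Their poses are not given: they have to be found in the camera images.
- warmer: Dark wooden rekebot with an electric cup warmer, fixed: open-topped box 204 x 204 outside (x, y), walls 12 thick, inside 180 x 180, top 66 high. Origin: centre of its underside; its front (a small sliding door, not used) faces -x. The plate-like tray lies inside.
- warmer_deck (a point): Centre of the rekebot's inner deck, 40 above its underside, axes as the rekebot's. Here the deck has a square opening 84 x 84 over the switch.
- warmer_mouth (a point): Centre of the rekebot's open mouth, 66 above its underside, axes as the rekebot's. Lips 28 wide overhang the inside along the +y and -y walls (underside 58, top 66 above the rekebot's underside), so the mouth is 180 long in x but only 124 wide in y.
- tray: Wooden cup tray, 200 g: plate 140 (its x) x 96 (its y) x 10 thick, with an upright slab handle in its middle. Origin: centre of the underside. At the start it lies on the rekebot's deck turned 30 to 66 degrees, its corners under the lips. It comes out only with its x along the rekebot's x (within about 5 degrees, centred within 7 mm).
- tray_handle (a point): point in the middle of the tray's handle, 50 above the tray's underside; the handle is 60 along the tray's x, 14 thick along its y, its top 65 above the underside
- straw_mat: round flat straw mat, 200 across, 4 thick, fixed; origin: centre of its underside; clear at the start.
- lever (a joint): angle (rad) of the microswitch's roller lever, under the tray; 0 = free, grows as the roller goes down. Pivot to roller 45, along the rekebot's x. It clicks at 0.16 (roller 7 mm down, about 5 N); beyond 0.30 (13 mm down, about 7.6 N) it is in damaging overtravel; hard stop 0.42. Spring: 2 N at first touch, then 19 N per rad; springs back to 0.
- roller_top (a point): top of the white roller (12 in diameter, 14 wide along the rekebot's y) at the lever's end: at the middle of the deck's opening, 35 above the rekebot's underside when free, 5 below the deck's top; moves with the lever.
- rack: Dark wooden board, 100 x 460 (x, y), 6 thick, fixed, that carries four stalls in a row along its y at 110 spacing, in an order that varies; origin at the centre of its underside.
- cup: Loose: small ceramic coffee cup without a handle, open at the top, outside diameter 54 at the rim, 53 from 12 mm up, 42 at the foot, 50 tall, 80 g. Grasp it from outside. Origin: centre of its underside, z up. Stands upright on the table at the start; may be absent.
- sugar: Loose: square metal sugar tin with lid, 46 x 46, 48 tall, 120 g; x and y axes are square to its sides. Origin: centre of its underside, z up. Stands upright on the table at the start; may be absent.
- incense: Loose: oblong metal incense tin with lid, 60 long (its x axis) x 30 wide (its y axis), 44 tall, 100 g. Origin: centre of its underside, z up. Stands upright on the table at the start; may be absent.
- rest: Loose: wooden cross-shaped jebena rest: two crossing bars each 60 long and 20 wide, along its x and y axes, 44 tall, 90 g. Origin: centre of its underside, z up. Stands upright on the table at the start; may be absent.
- stall_cup: Open stall on the rack, fixed, light wood, 84 x 84 outside, 76 x 76 inside, floor 5 thick, walls 4 thick reaching 13 above its underside; label: a dark inlay in its floor in the shape of a disc (for the cup). Origin: centre of its underside, 6 above the table; axes parallel to the rack's.
- stall_sugar: Open stall on the rack, fixed, light wood, 84 x 84 outside, 76 x 76 inside, floor 5 thick, walls 4 thick reaching 13 above its underside; label: a dark inlay in its floor in the shape of a square (for the sugar tin). Origin: centre of its underside, 6 above the table; axes parallel to the rack's.
- stall_incense: Open stall on the rack, fixed, light wood, 84 x 84 outside, 76 x 76 inside, floor 5 thick, walls 4 thick reaching 13 above its underside; label: a dark inlay in its floor in the shape of an oblong, long along the stall's x (for the incense tin). Origin: centre of its underside, 6 above the table; axes parallel to the rack's.
- stall_rest: Open stall on the rack, fixed, light wood, 84 x 84 outside, 76 x 76 inside, floor 5 thick, walls 4 thick reaching 13 above its underside; label: a dark inlay in its floor in the shape of a cross (for the jebena rest). Origin: centre of its underside, 6 above the table; axes parallel to the rack's.
- jebena: clay coffee pot, 200 tall, body 132 across, about 160 over spout and handle: leave alone. Origin: centre of its underside.
- burner: brass-coloured incense burner, 94 across, 85 tall: leave alone. Origin: centre of its underside.
- bowl: white plastic bowl with grey clip-on lid, 145 across, 65 tall: leave alone. Origin: centre of its underside.

How it is judged (in metres and radians):
On the way, in this order (a step that is already met when the one before it is completed fails the run):
1. the tray is lifted out of the rekebot (z of tray in the frame of warmer above 0.075 m and value of joint lever below 0.05 rad), for 0.2 s.
2. the tray lies flat on the straw mat (horizontal distance between tray and straw_mat below 0.05 m and z of tray in the frame of straw_mat below 0.01 m and angle between tray's own z axis and vertical below 0.1 rad and linear speed of tray below 0.02 m/s), for 0.2 s.
3. the switch is pressed past its click (0.16 rad) and held there (value of joint lever above 0.16 rad), for 0.5 s.
4. the lever is let go (value of joint lever below 0.05 rad), for 0.2 s.
At the end, for the whole second after the job is handed in: The tray lies flat and still on the straw mat, its centre within 50 mm of the mat's; the lever is free (below 0.05 rad); every piece that is present stands upright (within 0.12 rad) and still on the floor of the stall with its own shape, within 35 mm of its centre (all of step 2 and value of joint lever below 0.05 rad and horizontal distance between cup and stall_cup below 0.035 m and z of cup in the frame of stall_cup below 0.01 m and angle between each of cup, sugar, incense, rest's own z axis and vertical below 0.12 rad and linear speed of each of cup, sugar, incense, rest below 0.02 m/s and horizontal distance between sugar and stall_sugar below 0.035 m and z of sugar in the frame of stall_sugar below 0.01 m and horizontal distance between incense and stall_incense below 0.035 m and z of incense in the frame of stall_incense below 0.01 m and horizontal distance between rest and stall_rest below 0.035 m and z of rest in the frame of stall_rest below 0.01 m); the robot touches nothing.
It fails at once if the switch lever is pushed into overtravel (beyond 0.30 rad) (value of joint lever above 0.3 rad).
It fails at once if the jebena is moved by more than 40 mm (distance of jebena from where it was at the start of the episode above 0.04 m).
It fails at once if the incense burner is moved by more than 40 mm (distance of burner from where it was at the start of the episode above 0.04 m).
It fails at once if the lidded bowl is moved by more than 40 mm (distance of bowl from where it was at the start of the episode above 0.04 m).
Of cup, sugar, incense, rest only 2 to 4 are there at a start; the rules pass over those that are not, and their reading is None.
At some moment in a run one of cup, sugar, incense, rest may be knocked a few centimetres aside while the robot is not near it.
It also fails if it takes over 210 s, if anything falls off the work surface, if the arm or the gripper's body presses on something with over 40 N, if the wrist force passes 120 N, or if a joint passes its speed limit or range.

## Working session

There is one attempt and no reset: what is moved stays moved. The work goes in short steps, Python scripts to look and compute and a tool call to move; the robot and the scene stay as the last step left them, time stands still between calls to the robot, and variables do not carry over. Pictures are saved under pics/ and viewed, about 12 in all and at most 16, crops included, and the job is handed in when it is done.

Besides the shell and the picture viewer there is one more tool, called after "Emit:" by a JSON object that holds its "api" and its "payload". drive_tool: Moves the arm, as the interface text tells. Scaled input: -1 to 1 covers 0.12 m each way for a shift and 0.5 rad each way for a turn. Its arguments: {"type":"object","properties":{"series":{"type":"string"},"newtons":{"type":"number"}},"required":["series"]}

```bash
mkdir -p pics
cat > h.py <<'E'
import numpy as np, cv2
from rig import telemetry, eyes, ctrl, nets
def ray(p,u,v):
    V=np.array(p["view"]);R=V[:3,:3];t=V[:3,3]
    d=R.T@np.array([(u-p["cx"])/p["fx"],-(v-p["cy"])/p["fy"],-1.]);return -R.T@t,d
def at(p,u,v,z):
    c,d=ray(p,u,v);return (c+d*(z-c[2])/d[2])
def px(p,P):
    V=np.array(p["view"]);q=V[:3,:3]@np.array(P,float)+V[:3,3]
    return np.array([p["cx"]+p["fx"]*q[0]/-q[2],p["cy"]+p["fy"]*-q[1]/-q[2]])
def save(p,n,crop=None,s=1):
    f=p["frame"][:,:,::-1]
    if crop: f=f[crop[1]:crop[3],crop[0]:crop[2]]
    cv2.imwrite(n,cv2.resize(f,None,fx=s,fy=s,interpolation=cv2.INTER_CUBIC))
E
python3 - <<'E'
from h import *
print(telemetry.sense(), ctrl.grip_depth)
for c in ["top","scene"]:
    p=eyes.capture(c); save(p,f"pics/{c}0.png",s=1.4); V=np.array(p["view"])
    print(c,[k for k in p],p["fx"],p["cx"],p["cy"],(-V[:3,:3].T@V[:3,3]).round(), (-V[2,:3]).round(2))
    for n in "warmer tray straw_mat rack cup sugar incense rest stall_cup stall_sugar stall_incense stall_rest jebena burner bowl lever".split():
        r=nets.spot_in(n,p)
        for d in r[:2]:
            b=d["rect"]; print(n,round(d["confidence"],2),np.round(b).astype(int).tolist(), at(p,(b[0]+b[2])/2,(b[1]+b[3])/2,20)[:2].round())
E
```

```text
{'time_s': 0.0, 'joints': array([-1.55044052e+00,  3.13459805e-01,  1.49845819e+00,  3.00842563e-05,
        1.33097775e+00, -2.23372412e-01]), 'dq': array([-0.00061391,  0.00137228,  0.00150458,  0.00167545, -0.00137054,
        0.00049558]), 'tau': array([-3.30578594e-03, -4.12269402e+01, -2.59742242e+01, -2.86341337e-04,
        4.13047223e-03,  4.88348221e-06]), 'eef_pos': array([ 126.6985205 , -509.21723245,  230.72210798]), 'ee_rot': array([-6.46712568e-04,  9.92583979e-01,  1.21559120e-01,  8.05580005e-05]), 'force': array([-0.49919887, -0.49306235, -0.48234473]), 'wrist_torque': array([ 0.02816524, -0.02454447, -0.00773663]), 'grip_width': 1.0001770507471506} 18.700000000000003
top ['frame', 'fx', 'fy', 'cx', 'cy', 'view', 'shot'] 463.6236174844818 287.5515906216233 205.2931891054361 [ 253.  -33. 1464.] [ 0.2   0.01 -0.98]
warmer 0.8 [145, 189, 222, 259] [480. 303.]
tray 0.75 [162, 210, 204, 241] [476. 305.]
straw_mat 0.77 [359, 212, 423, 272] [ 429. -349.]
straw_mat 0.72 [343, 166, 369, 192] [ 632. -243.]
rack 0.84 [232, 160, 375, 195] [636. -74.]
sugar 0.72 [240, 163, 269, 
[... 1029 characters left out ...]
.]
rack 0.82 [223, 231, 360, 313] [ 682. -124.]
cup 0.24 [384, 157, 426, 187] [609. 520.]
sugar 0.9 [267, 219, 291, 239] [524. -21.]
rest 0.65 [230, 218, 249, 243] [ 449. -113.]
stall_cup 0.83 [229, 269, 274, 308] [ 653. -242.]
stall_sugar 0.88 [261, 255, 302, 284] [ 656. -136.]
stall_incense 0.6 [289, 233, 328, 265] [651. -23.]
stall_incense 0.15 [317, 156, 360, 185] [434. 361.]
stall_rest 0.81 [316, 220, 353, 246] [656.  85.]
jebena 0.58 [64, 242, 135, 316] [ 341. -513.]
burner 0.66 [153, 297, 196, 355] [ 615. -456.]
bowl 0.84 [384, 157, 425, 188] [610. 513.]
bowl 0.47 [268, 218, 290, 242] [528. -24.]
lever 0.66 [267, 219, 287, 242] [527. -30.]
lever 0.45 [228, 267, 275, 309] [ 652. -241.]
```

View pics/top0.png

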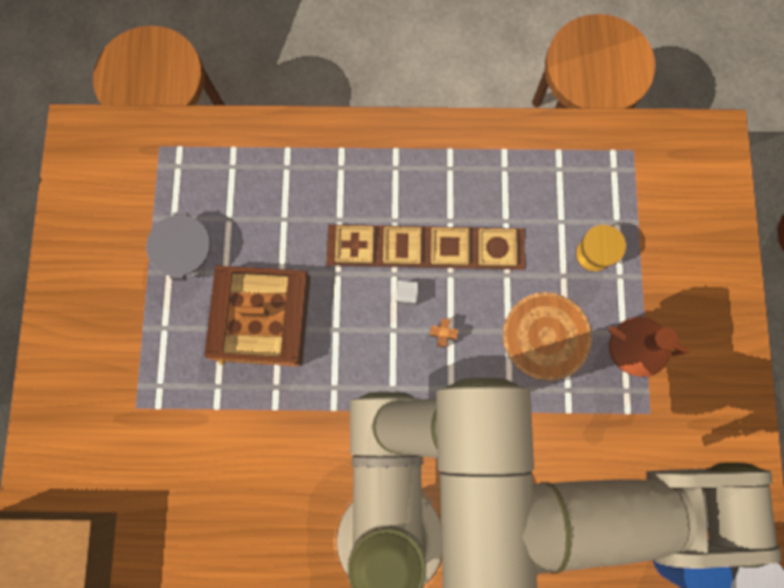

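View pics/scene0.png

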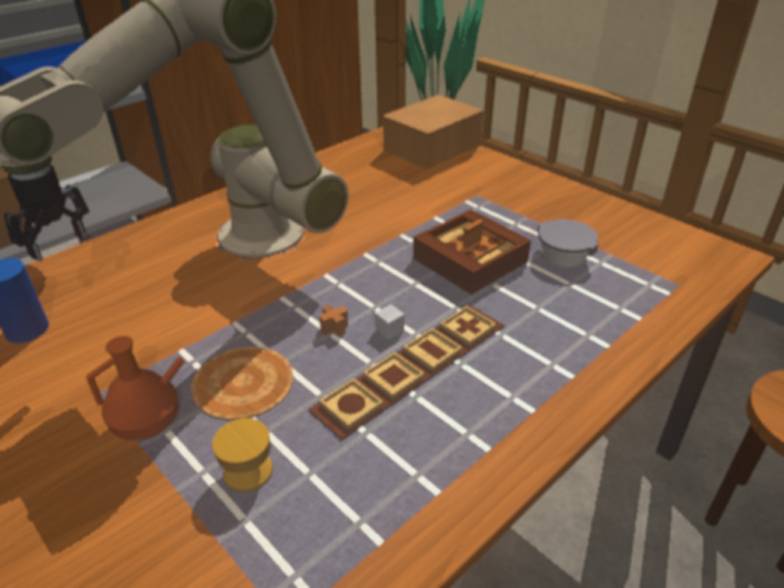

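The top view shows the rekebot at (183,225) px, the mat at (390,240), the rack with cross/oblong/square/disc left to right, the sugar tin at (290,208) and the rest at (317,237). There is no cup or incense tin, and the scene view agrees. Next I'll zoom in.

Run:
```python
from h import *
p=eyes.capture("top");q=eyes.capture("scene")
a=cv2.resize(p["frame"][180:268,140:228,::-1],(560,560),interpolation=cv2.INTER_CUBIC)
b=cv2.resize(p["frame"][190:260,270:340,::-1],(240,240),interpolation=cv2.INTER_CUBIC)
c=cv2.resize(q["frame"][205:255,220:300,::-1],(240,150),interpolation=cv2.INTER_CUBIC)
o=np.zeros((560,800,3),np.uint8);o[:,:560]=a;o[:240,560:]=b;o[260:410,560:]=c
cv2.imwrite("pics/c1.png",o)
import pickle;pickle.dump((p,q),open("s0.pkl","wb"))
```

```text
(no output)
```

View pics/c1.png

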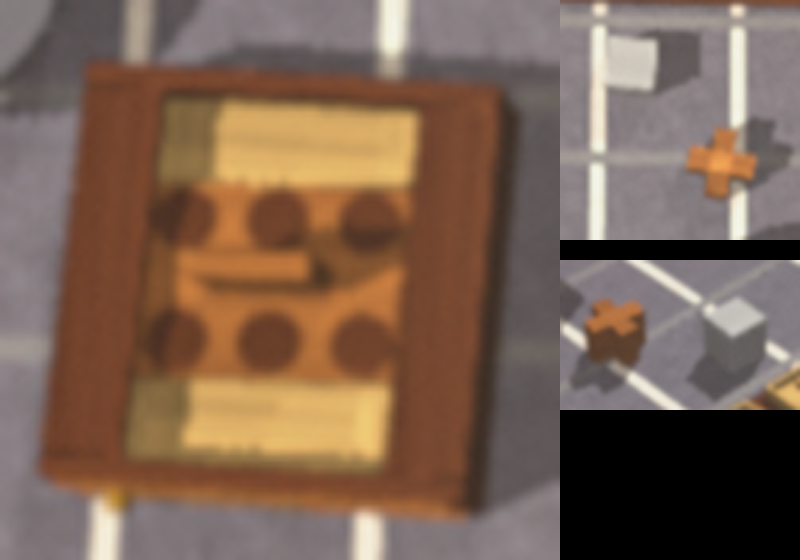

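```bash
cat > fit.py <<'E'
from h import *
import pickle
from scipy.optimize import least_squares
def fit(p,pts,uv,z,x0):
    f=lambda s:np.concatenate([px(p,[s[0]+np.cos(s[2])*a-np.sin(s[2])*b,s[1]+np.sin(s[2])*a+np.cos(s[2])*b,z])-w for (a,b),w in zip(pts,uv)])
    r=least_squares(f,x0,x_scale=[10,10,.1]);return r.x,np.abs(r.fun).max()
E
python3 - <<'E'
from fit import *
p,q=pickle.load(open("s0.pkl","rb"))
k=560/88; T=lambda L:[((u+.5)/k+140-.5,(v+.5)/k+180-.5) for u,v in L]
for n,h,uv in (("outer",(102,102),[(88,65),(505,88),(470,508),(40,472)]),("mouth",(90,62),[(165,97),(420,110),(388,470),(127,457)])):
    a,b=h; print(n,fit(p,[(a,b),(a,-b),(-a,-b),(-a,b)],T(uv),66,[480,300,0]))
D=[(185,217),(277,218),(370,220),(175,342),(268,342),(362,342)]
W=np.array([at(p,u,v,50) for u,v in T(D)]);c=W.mean(0);print("tray",W.round(1)[:,:2].tolist(),c)
for i in(0,3):d=W[i+2]-W[i];print(np.arctan2(d[1],d[0]),np.linalg.norm(d)/2)
H=np.array([at(p,u,v,105) for u,v in T([(178,253),(308,251),(310,280),(182,280)])]);print("handle",H.mean(0),H[1]-H[0])
k=240/70;T=lambda L:[((u+.5)/k+270-.5,(v+.5)/k+190-.5) for u,v in L]
print("rest",[at(p,*w,44).round(1)[:2].tolist() for w in T([(160,163),(165,130),(155,198),(127,160),(195,165)])])
print("sugar",[at(p,*w,48).round(1)[:2].tolist() for w in T([(48,37),(98,40),(96,88),(46,86)])])
def net(n,z):
    for P in(p,q):
        pass
P=eyes.capture("top");Q=eyes.capture("scene")
for n,z in dict(straw_mat=4,stall_sugar=11,stall_rest=11,rack=6).items():
    for im in(P,Q):
        b=nets.spot_in(n,im)[0]["rect"];print(n,at(im,(b[0]+b[2])/2,(b[1]+b[3])/2,z)[:2].round(1))
E
```

```text
outer (array([ 4.74046624e+02,  2.94880047e+02, -5.21379350e-02]), np.float64(1.151847062494511))
mouth (array([ 4.73623919e+02,  2.95193867e+02, -4.01631495e-02]), np.float64(0.86493488101911))
tray [[507.3, 344.7], [507.3, 299.8], [506.7, 254.3], [445.9, 345.8], [446.3, 300.8], [446.8, 255.3]] [476.70440288 300.10300765  50.        ]
-1.5776344622721714 45.19254185032506
-1.5609984430307948 45.261540310889664
handle [474.4496543  300.76057921 105.        ] [  1.53584423 -60.80062304   0.        ]
rest [[439.2, -113.7], [469.2, -118.3], [407.6, -109.2], [441.6, -84.0], [437.7, -145.1]]
sugar [[553.1, -11.7], [550.8, -57.3], [506.4, -55.7], [507.8, -10.4]]
straw_mat [ 429.6 -355.1]
straw_mat [ 451.7 -354.9]
stall_sugar [ 640.7 -130.8]
stall_sugar [ 643.1 -124.9]
stall_rest [641.2  82.8]
stall_rest [657.5  94.5]
rack [635.1 -77.1]
rack [ 676.6 -115.6]
```

Run:
```python
from fit import *
p,q=pickle.load(open("s0.pkl","rb"))
save(q,"pics/c2.png",(285,140,390,215),7)
for n,P in (("handle ends",[[476,331,105],[476,271,105],[476,301,105]]),("mouth",[[474,295,66]])):
    print([((px(q,w)-[285,140])*7).round().tolist() for w in P])
```

```text
[[411.0, 118.0], [329.0, 163.0], [370.0, 140.0]]
[[354.0, 212.0]]
```

View pics/c2.png

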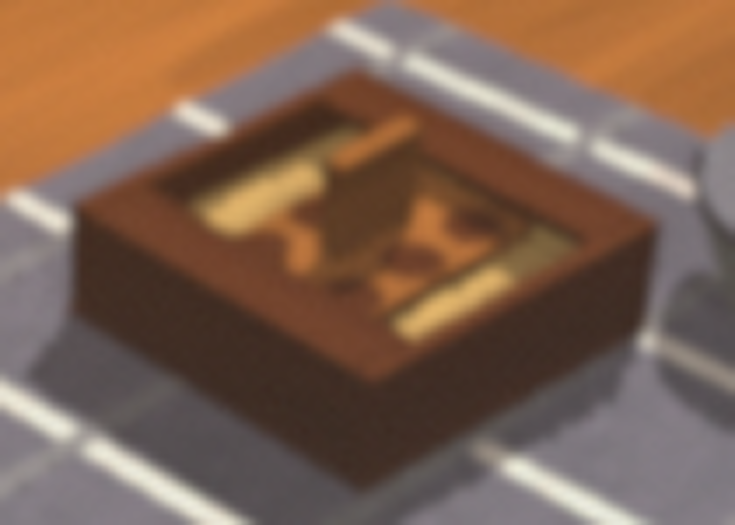

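The tray is turned about 90° to the rekebot: its handle runs along world y at about (475,301). I'll refine the stall, sugar and rest positions by segmentation.

```bash
cat > seg.py <<'E'
from fit import *
def stalls(p):
    g=cv2.cvtColor(p["frame"],cv2.COLOR_RGB2HSV).astype(float)
    S=4; big=cv2.resize(p["frame"],None,fx=S,fy=S,interpolation=cv2.INTER_CUBIC)
    h=cv2.cvtColor(big,cv2.COLOR_RGB2HSV)
    light=((h[:,:,2]>150)&(h[:,:,0]<28)&(h[:,:,1]>60)).astype(np.uint8)
    x0,x1,y0,y1=225,385,150,205
    m=np.zeros_like(light);m[y0*S:y1*S,x0*S:x1*S]=light[y0*S:y1*S,x0*S:x1*S]
    cs,_=cv2.findContours(m,cv2.RETR_EXTERNAL,cv2.CHAIN_APPROX_NONE)
    for c in cs:
        if cv2.contourArea(c)<100*S*S/4: continue
        (u,v),wh,a=cv2.minAreaRect(c)
        u=(u+.5)/S-.5;v=(v+.5)/S-.5
        print("stall",round(cv2.contourArea(c)/S/S),np.round([u,v],1),np.round(np.array(wh)/S,1),round(a,1),at(p,u,v,13)[:2].round(1))
def blob(p,mask,z,roi,name):
    m=np.zeros_like(mask);a,b,c,d=roi;m[b:d,a:c]=mask[b:d,a:c]
    n,l,s,ce=cv2.connectedComponentsWithStats(m.astype(np.uint8))
    if n<2: print(name,"none");return
    i=1+np.argmax(s[1:,4]);u,v=ce[i];print(name,s[i].tolist(),np.round(ce[i],1),at(p,u,v,z)[:2].round(1))
E
python3 - <<'E'
from seg import *
p=eyes.capture("top")
stalls(p)
h=cv2.cvtColor(p["frame"],cv2.COLOR_RGB2HSV);H,S,V=[h[:,:,i].astype(int) for i in range(3)]
o=(S>110)&(H<25)&(V>60)
blob(p,o,4,(345,200,430,285),"mat")
blob(p,o,30,(300,222,340,262),"rest")
blob(p,(S<25)&(V>150),40,(280,195,305,222),"sugar")
for r in [(205,285)]: print(p["frame"][208,286:300].tolist())
E
```

```text
stall 710 [354.9 175.8] [26.8 27.5] 90.0 [ 644.3 -240.4]
stall 708 [320.6 175. ] [27.2 27. ] 90.0 [ 645.8 -129.8]
stall 698 [286.6 174.3] [27.2 27.1] 1.7 [647.2 -19.8]
stall 701 [252.4 173.5] [27.3 26.9] 1.4 [648.7  91.1]
mat [360, 209, 62, 63, 3061] [390.6 239.8] [ 438.5 -350.7]
rest [307, 228, 20, 20, 216] [316.7 237.1] [ 441.2 -115.7]
sugar [283, 200, 15, 17, 215] [290.4 207.8] [531.4 -32.9]
[[207, 200, 189], [207, 200, 189], [207, 201, 190], [206, 199, 188], [207, 199, 189], [207, 201, 189], [208, 200, 190], [207, 200, 190], [208, 200, 190], [208, 202, 190], [209, 202, 191], [193, 187, 178], [143, 136, 131], [103, 96, 95]]
```

```bash
cat > plan.py <<'E'
from h import *
import sys
from scipy.spatial.transform import Rotation as R
def down(psi):
    x=np.array([np.cos(psi),np.sin(psi),0]);z=np.array([0,0,-1.]);return R.from_matrix(np.column_stack([x,np.cross(z,x),z]))
def plan(wps):
    s=telemetry.sense();q=s["ee_rot"];P=np.array(s["eef_pos"]);r=R.from_quat([q[1],q[2],q[3],q[0]])
    X=r.as_matrix()[:,0];print("now",P.round(1),"psi",np.arctan2(X[1],X[0]).round(3),"t",round(s["time_s"],2),"f",np.round(s["force"],1),"g",round(s["grip_width"],3))
    for w in wps:
        T=np.array(w[:3],float);tr=down(w[3])
        for _ in range(15):
            d=r.inv().apply(T-P)/120;rv=(r.inv()*tr).as_rotvec()/.5
            m=max(1,np.abs(d).max(),np.abs(rv).max());kd=max(1,np.abs(d).max());kr=max(1,np.abs(rv).max())
            D=np.round(d/kd,3);V=np.round(rv/kr,3)
            n=int(np.ceil(max(np.linalg.norm(D)*120/50,np.linalg.norm(V)*.5/.15)))
            P=P+r.apply(D*120);r=r*R.from_rotvec(V*.5)
            print(" ".join("%g"%a for a in list(D+0.)+list(V+0.)),"| rows",n,"->",P.round(0))
            if kd==1 and kr==1: break
if __name__=="__main__": plan(eval(sys.argv[1]))
E
python3 plan.py "[(529.5,-33.5,150,1.53),(529.5,-33.5,20,1.53)]"
```

```text
now [ 126.7 -509.5  231.3] psi 0.244 t 2.35 f [ 0.1 -0.3 -0.1] g 1.0
1 -0.721 0.161 0 0 -1 | rows 4 -> [ 222. -397.  212.]
1 -0.125 0.131 0 0 -1 | rows 4 -> [ 300. -304.  196.]
1 0.394 0.14 0 0 -0.572 | rows 3 -> [ 384. -206.  179.]
1 0.778 0.165 0 0 0 | rows 4 -> [482. -90. 160.]
0.485 0.377 0.08 0 0 0 | rows 2 -> [530. -33. 150.]
0 0 1 0 0 0 | rows 3 -> [530. -33.  30.]
0 0 0.084 0 0 0 | rows 1 -> [530. -33.  20.]
```

Emit:
{"api": "drive_tool", "payload": {"series": "1 -0.72 0.16 0 0 -1 1;1 -0.72 0.16 0 0 -1 1;1 -0.72 0.16 0 0 -1 1;1 -0.72 0.16 0 0 -1 1;1 -0.72 0.16 0 0 -1 1;1 -0.72 0.16 0 0 -1 1"}}

```text
time_s: 2.95
eef_pos: [222.1, -397.2, 212.3]
ee_rot: [0.0, 0.932, 0.362, -0.0]
force: [-0.6, 0.3, 0.1]
grip_width: 1.001
```

Emit:
{"api": "drive_tool", "payload": {"series": "1 -0.125 0.13 0 0 -1 1;1 -0.125 0.13 0 0 -1 1;1 -0.125 0.13 0 0 -1 1;1 -0.125 0.13 0 0 -1 1;1 -0.125 0.13 0 0 -1 1;1 -0.125 0.13 0 0 -1 1"}}

```text
time_s: 3.55
eef_pos: [300.1, -305.8, 196.7]
ee_rot: [0.0, 0.814, 0.58, -0.0]
force: [0.7, 0.5, -0.3]
grip_width: 1.0
```

Emit:
{"api": "drive_tool", "payload": {"series": "1 0.39 0.14 0 0 -0.57 1;1 0.39 0.14 0 0 -0.57 1;1 0.39 0.14 0 0 -0.57 1;1 0.39 0.14 0 0 -0.57 1;1 0.39 0.14 0 0 -0.57 1"}}

```text
time_s: 4.05
eef_pos: [383.4, -208.2, 179.8]
ee_rot: [0.0, 0.724, 0.69, -0.0]
force: [-0.6, -0.0, -0.8]
grip_width: 0.996
```

Emit:
{"api": "drive_tool", "payload": {"series": "1 0.78 0.16 0 0 0 1;1 0.78 0.16 0 0 0 1;1 0.78 0.16 0 0 0 1;1 0.78 0.16 0 0 0 1;1 0.78 0.16 0 0 0 1"}}

```text
time_s: 4.55
eef_pos: [482.8, -93.7, 160.3]
ee_rot: [0.0, 0.724, 0.689, -0.001]
force: [-0.7, 0.1, 0.5]
grip_width: 1.001
```

```bash
python3 plan.py "[(529.5,-33.5,150,1.53),(529.5,-33.5,19,1.53)]"
python3 - <<'E'
from seg import *
p=eyes.capture("top");h=cv2.cvtColor(p["frame"],cv2.COLOR_RGB2HSV);H,S,V=[h[:,:,i].astype(int) for i in range(3)]
blob(p,(S<25)&(V>150),40,(280,195,305,222),"sugar")
blob(p,(S>110)&(H<25)&(V>60),30,(300,222,340,262),"rest")
E
```

```text
now [482.8 -93.7 160.3] psi 1.521 t 4.55 f [-0.7  0.1  0.5] g 1.001
0.52 0.364 0.085 -0.001 0.002 -0.018 | rows 2 -> [529. -34. 150.]
0.001 0 1 0 0 0 | rows 3 -> [529. -33.  30.]
0 0 0.092 0 0 0 | rows 1 -> [529. -33.  19.]
sugar [280, 198, 3, 9, 24] [280.9 201.6] [550.9  -2.9]
rest none
```

Emit:
{"api": "drive_tool", "payload": {"series": "0.52 0.365 0.085 0 0 -0.018 1;0.52 0.365 0.085 0 0 -0.018 1;0.52 0.365 0.085 0 0 -0.018 1;0.52 0.365 0.5 0 0 -0.018 1;0.52 0.365 1 0 0 -0.018 1;0.52 0.365 1 0 0 -0.018 1;0.52 0.365 1 0 0 -0.018 1"}}

```text
time_s: 5.3
eef_pos: [528.6, -35.9, 40.4]
ee_rot: [-0.001, 0.723, 0.691, -0.001]
force: [0.3, 1.2, 0.9]
grip_width: 1.0
```

Emit:
{"api": "drive_tool", "payload": {"series": "0 0 0.15 0 0 0 1;0 0 0.15 0 0 0 1;0 0 0.15 0 0 0 1"}}

```text
time_s: 5.6
eef_pos: [529.5, -36.7, 24.5]
ee_rot: [0.001, 0.723, 0.691, -0.0]
force: [0.2, -0.9, 0.4]
grip_width: 0.999
```

```bash
python3 plan.py "[(529.5,-33.5,18,1.53)]"
```

```text
now [529.5 -36.7  24.5] psi 1.526 t 5.6 f [ 0.2 -0.9  0.4] g 0.999
0.026 -0.001 0.054 0.001 0.003 -0.008 | rows 1 -> [530. -34.  18.]
```

Close, then lift.

Emit:
{"api": "drive_tool", "payload": {"series": "0.026 0 0.055 0 0 0 1;0.026 0 0.055 0 0 0 1;0.026 0 0.055 0 0 0 0;0.026 0 0.055 0 0 0 0;0.026 0 0.055 0 0 0 0;0.026 0 0.055 0 0 0 0;0.026 0 0.055 0 0 0 0;0.026 0 0.055 0 0 0 0;0.026 0 0.055 0 0 0 0;0.026 0 0.055 0 0 0 0", "newtons": 40}}

```text
time_s: 6.6
eef_pos: [530.0, -33.6, 18.3]
ee_rot: [0.001, 0.723, 0.691, -0.0]
force: [-0.3, 1.1, 6.0]
grip_width: 0.529
```

Emit:
{"api": "drive_tool", "payload": {"series": "0 0 -0.3 0 0 0 0;0 0 -0.6 0 0 0 0;0 0 -0.6 0 0 0 0;0 0 -0.6 0 0 0 0"}}

```text
time_s: 7.0
eef_pos: [529.7, -33.5, 90.0]
ee_rot: [0.001, 0.723, 0.691, -0.0]
force: [-0.2, -0.8, -1.8]
grip_width: 0.53
```

```bash
python3 plan.py "[(644,-129.5,95,1.557),(644,-129.5,29,1.557)]"
```

```text
now [529.7 -33.5  90. ] psi 1.526 t 7.0 f [-0.2 -0.8 -1.8] g 0.53
-0.757 0.988 -0.039 0.002 0.004 -0.062 | rows 3 -> [ 644. -129.   95.]
0 -0.001 0.55 0 0 0 | rows 2 -> [ 644. -129.   29.]
```

Emit:
{"api": "drive_tool", "payload": {"series": "-0.757 0.99 -0.04 0 0 -0.062 0;-0.757 0.99 -0.04 0 0 -0.062 0;-0.757 0.99 -0.04 0 0 -0.062 0;-0.757 0.99 -0.04 0 0 -0.062 0;-0.757 0.99 -0.04 0 0 -0.062 0;-0.757 0.99 0.2 0 0 -0.062 0;-0.757 0.99 0.42 0 0 -0.062 0;-0.757 0.99 0.45 0 0 -0.062 0;-0.757 0.99 0.48 0 0 -0.062 0;-0.757 0.99 0.5 0 0 -0.062 0;-0.757 0.99 0.5 0 0 -0.062 0"}}

```text
time_s: 8.1
eef_pos: [644.6, -129.5, 31.3]
ee_rot: [0.002, 0.712, 0.702, 0.0]
force: [0.5, 0.2, -1.1]
grip_width: 0.528
```

```bash
python3 plan.py "[(644,-129.5,29,1.557)]"
```

```text
now [ 644.6 -129.5   31.3] psi 1.557 t 8.1 f [ 0.5  0.2 -1.1] g 0.528
0 -0.005 0.019 0.005 0.005 0.001 | rows 1 -> [ 644. -130.   29.]
```

Emit:
{"api": "drive_tool", "payload": {"series": "0 0 0.015 0 0 0 0;0 0 0.015 0 0 0 0;0 0 0.015 0 0 0 0.75;0 0 0.015 0 0 0 0.8;0 0 0.015 0 0 0 0.8;0 0 0.015 0 0 0 0.8;0 0 -0.2 0 0 0 0.85;0 0 -0.6 0 0 0 1;0 0 -1 0 0 0 1;0 0 -1 0 0 0 1;0 0 -1 0 0 0 1"}}

```text
time_s: 9.2
eef_pos: [644.6, -129.3, 152.1]
ee_rot: [0.002, 0.712, 0.702, 0.0]
force: [-1.0, -0.4, 0.2]
grip_width: 0.999
```

```bash
python3 plan.py "[(439.5,-114.5,120,1.47),(439.5,-114.5,15,1.47)]"
python3 - <<'E'
from seg import *
p=eyes.capture("top");h=cv2.cvtColor(p["frame"],cv2.COLOR_RGB2HSV);H,S,V=[h[:,:,i].astype(int) for i in range(3)]
blob(p,(S>110)&(H<25)&(V>60),30,(300,222,340,262),"rest")
q=eyes.capture("scene")
a=p["frame"][150:270,220:340,::-1];b=q["frame"][200:310,210:320,::-1]
cv2.imwrite("pics/c3.png",np.hstack([cv2.resize(a,(400,400)),cv2.resize(b,(400,400))]))
E
```

```text
now [ 644.6 -129.3  152.1] psi 1.557 t 9.2 f [-1.  -0.4  0.2] g 0.999
0.059 -1 0.152 0.008 0.006 0.175 | rows 3 -> [ 525. -121.  133.]
-0.02 -0.712 0.111 0 0 0 | rows 2 -> [ 440. -114.  120.]
0 0 0.875 0 0 0 | rows 3 -> [ 440. -114.   15.]
rest [312, 228, 15, 20, 155] [318.7 238.4] [ 437.2 -121.8]
```

View pics/c3.png

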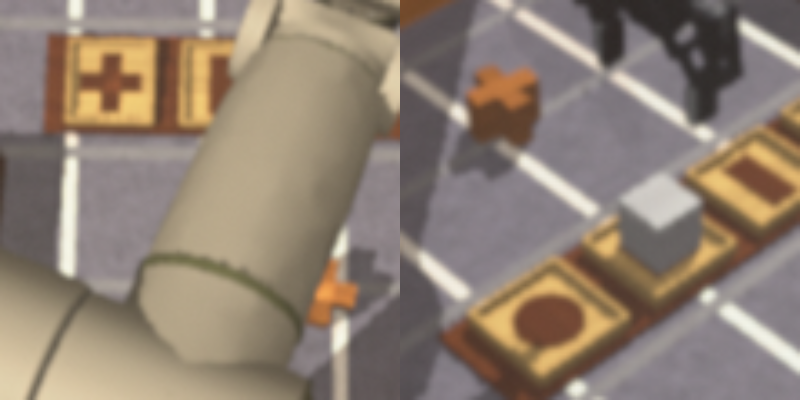

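The sugar tin stands centred in the square-marked stall (right panel, about 660,225). The rest has not moved. Next, the rest.

Emit:
{"api": "drive_tool", "payload": {"series": "0.06 -1 0.15 0 0 0.175 1;0.06 -1 0.15 0 0 0.175 1;0.06 -1 0.15 0 0 0.175 1;0.06 -1 0.15 0 0 0.175 1;0.06 -1 0.15 0 0 0.175 1"}}

```text
time_s: 9.8
eef_pos: [523.8, -120.3, 131.1]
ee_rot: [0.0, 0.742, 0.67, -0.001]
force: [0.8, 0.1, 0.8]
grip_width: 1.0
```

Emit:
{"api": "drive_tool", "payload": {"series": "-0.02 -0.71 0.11 0 0 0 1;-0.02 -0.71 0.11 0 0 0 1;-0.02 -0.71 0.11 0 0 0 1;-0.02 -0.71 0.11 0 0 0 1;-0.02 -0.71 0.4 0 0 0 1;-0.02 -0.71 0.5 0 0 0 1;-0.02 -0.71 0.5 0 0 0 1"}}

```text
time_s: 10.5
eef_pos: [439.4, -114.1, 69.9]
ee_rot: [-0.001, 0.742, 0.671, -0.001]
force: [0.4, 0.4, 0.6]
grip_width: 0.999
```

```bash
python3 plan.py "[(439.5,-114.5,15,1.47)]"
python3 - <<'E'
from h import *
p=eyes.capture("scene");save(p,"pics/c4.png",(210,190,290,260),8)
E
```

```text
now [ 439.4 -114.1   69.9] psi 1.47 t 10.5 f [0.4 0.4 0.6] g 0.999
-0.003 0.003 0.457 -0.006 0 0 | rows 2 -> [ 440. -114.   15.]
```

View pics/c4.png

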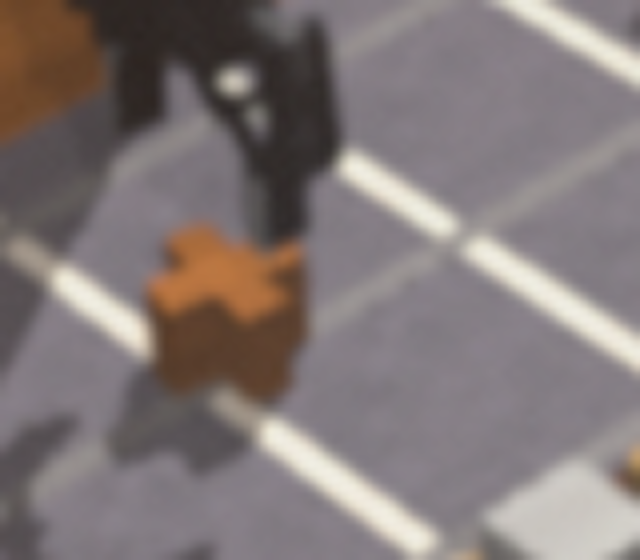

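The rest sits at about (230,310) px in the crop, with the fingers straddling it along x. Descending.

Emit:
{"api": "drive_tool", "payload": {"series": "0 0 0.2 0 0 0 1;0 0 0.4 0 0 0 1;0 0 0.457 0 0 0 1;0 0 0.457 0 0 0 1;0 0 0.457 0 0 0 1"}}

```text
time_s: 11.05
eef_pos: [440.7, -114.8, 17.3]
ee_rot: [0.001, 0.742, 0.671, -0.0]
force: [0.2, 0.2, -1.0]
grip_width: 1.0
```

Emit:
{"api": "drive_tool", "payload": {"series": "0 0 0 0 0 0 0;0 0 0 0 0 0 0;0 0 0 0 0 0 0;0 0 0 0 0 0 0;0 0 0 0 0 0 0;0 0 0 0 0 0 0;0 0 0 0 0 0 0", "newtons": 40}}

```text
time_s: 11.75
eef_pos: [441.4, -115.2, 18.6]
ee_rot: [0.002, 0.742, 0.671, 0.0]
force: [-2.2, 0.6, 11.2]
grip_width: 0.694
```

Emit:
{"api": "drive_tool", "payload": {"series": "0 0 -0.3 0 0 0 0;0 0 -0.6 0 0 0 0;0 0 -0.6 0 0 0 0;0 0 -0.6 0 0 0 0"}}

```text
time_s: 12.15
eef_pos: [441.4, -115.1, 91.1]
ee_rot: [0.003, 0.742, 0.671, 0.0]
force: [-0.4, 1.0, -1.0]
grip_width: 0.697
```

```bash
python3 plan.py "[(647,90.6,95,1.557),(647,90.6,28,1.557)]"
```

```text
now [ 441.4 -115.1   91.1] psi 1.47 t 12.15 f [-0.4  1.  -1. ] g 0.697
1 0.816 -0.017 0.008 0.007 -0.174 | rows 4 -> [551.  -6.  93.]
0.812 0.789 -0.015 0 0 0 | rows 3 -> [647.  91.  95.]
0 0 0.558 0 0 0 | rows 2 -> [647.  91.  28.]
```

Emit:
{"api": "drive_tool", "payload": {"series": "1 0.816 -0.02 0 0 -0.174 0;1 0.816 -0.02 0 0 -0.174 0;1 0.816 -0.02 0 0 -0.174 0;1 0.816 -0.02 0 0 -0.174 0;1 0.816 -0.02 0 0 -0.174 0"}}

```text
time_s: 12.65
eef_pos: [550.4, -4.6, 91.8]
ee_rot: [0.002, 0.711, 0.703, -0.001]
force: [0.3, -0.4, -1.4]
grip_width: 0.696
```

Emit:
{"api": "drive_tool", "payload": {"series": "0.81 0.79 -0.015 0 0 0 0;0.81 0.79 -0.015 0 0 0 0;0.81 0.79 -0.015 0 0 0 0;0.81 0.79 -0.015 0 0 0 0;0.81 0.79 -0.015 0 0 0 0;0.81 0.79 -0.015 0 0 0 0"}}

```text
time_s: 13.25
eef_pos: [645.5, 89.9, 93.0]
ee_rot: [0.001, 0.712, 0.702, -0.001]
force: [-0.8, -0.5, -0.8]
grip_width: 0.694
```

```bash
python3 plan.py "[(647,90.6,31,1.557)]"
```

```text
now [645.5  89.9  93. ] psi 1.557 t 13.25 f [-0.8 -0.5 -0.8] g 0.694
0.008 0.013 0.517 -0.001 0.006 0 | rows 2 -> [647.  91.  31.]
```

Emit:
{"api": "drive_tool", "payload": {"series": "0.008 0.013 0.3 0 0 0 0;0.008 0.013 0.45 0 0 0 0;0.008 0.013 0.49 0 0 0 0;0.008 0.013 0.52 0 0 0 0;0.008 0.013 0.525 0 0 0 0;0.008 0.013 0.525 0 0 0 0"}}

```text
time_s: 13.85
eef_pos: [647.4, 90.3, 31.1]
ee_rot: [0.002, 0.712, 0.702, -0.001]
force: [0.5, -0.1, 0.0]
grip_width: 0.696
```

Emit:
{"api": "drive_tool", "payload": {"series": "0 0 0 0 0 0 0.8;0 0 0 0 0 0 0.9;0 0 0 0 0 0 0.9;0 0 0 0 0 0 0.95;0 0 -0.2 0 0 0 1;0 0 -0.6 0 0 0 1;0 0 -1 0 0 0 1;0 0 -1 0 0 0 1;0 0 -1 0 0 0 1"}}

```text
time_s: 14.75
eef_pos: [647.5, 90.8, 151.9]
ee_rot: [0.002, 0.712, 0.702, -0.0]
force: [-0.7, -0.0, -0.7]
grip_width: 1.002
```

```bash
python3 plan.py "[(474.5,300.5,140,1.568),(474.5,300.5,72,1.568)]"
python3 - <<'E'
from h import *
p=eyes.capture("top");q=eyes.capture("scene")
a=p["frame"][150:210,220:310,::-1];b=q["frame"][200:300,220:370,::-1]
cv2.imwrite("pics/c5.png",np.hstack([cv2.resize(a,(400,267)),cv2.resize(b,(400,267))]))
E
```

```text
now [647.5  90.8 151.9] psi 1.557 t 14.75 f [-0.7 -0.  -0.7] g 1.002
1 -0.848 0.051 0.006 0.007 -0.022 | rows 4 -> [547. 212. 145.]
0.735 -0.61 0.042 0 0 0 | rows 3 -> [474. 301. 140.]
0 0 0.567 0 0 0 | rows 2 -> [474. 301.  72.]
```

View pics/c5.png

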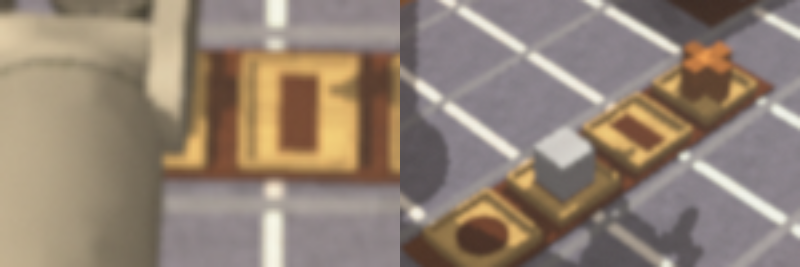

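Both pieces stand in their own stalls, the rest at (705,75) and the sugar tin at (560,165) in the right panel. Now the tray handle.

Emit:
{"api": "drive_tool", "payload": {"series": "1 -0.85 0.05 0 0 -0.03 1;1 -0.85 0.05 0 0 -0.03 1;1 -0.85 0.05 0 0 -0.03 1;1 -0.85 0.05 0 0 -0.03 1;1 -0.85 0.05 0 0 -0.03 1"}}

```text
time_s: 15.35
eef_pos: [545.2, 213.1, 142.3]
ee_rot: [0.0, 0.706, 0.708, -0.003]
force: [0.7, -1.2, 0.3]
grip_width: 1.0
```

Emit:
{"api": "drive_tool", "payload": {"series": "0.735 -0.61 0.04 0 0 0 1;0.735 -0.61 0.04 0 0 0 1;0.735 -0.61 0.04 0 0 0 1;0.735 -0.61 0.04 0 0 0 1;0.735 -0.61 0.04 0 0 0 1;0.735 -0.61 0.04 0 0 0 1"}}

```text
time_s: 15.95
eef_pos: [473.0, 299.7, 137.2]
ee_rot: [0.0, 0.707, 0.708, -0.003]
force: [-0.8, 0.5, 0.1]
grip_width: 1.0
```

```bash
python3 plan.py "[(475.3,300.4,73,1.571)]"
```

```text
now [473.  299.7 137.2] psi 1.572 t 15.95 f [-0.8  0.5  0.1] g 1.0
0.008 0.021 0.535 -0.007 0.008 0.002 | rows 2 -> [475. 300.  73.]
```

Emit:
{"api": "drive_tool", "payload": {"series": "0.008 0.02 0.2 -0.007 0.008 0 1;0.008 0.02 0.4 -0.007 0.008 0 1;0.008 0.02 0.535 -0.007 0.008 0 1;0.008 0.02 0.535 -0.007 0.008 0 1;0.008 0.02 0.535 -0.007 0.008 0 1"}}

```text
time_s: 16.45
eef_pos: [476.1, 299.8, 73.5]
ee_rot: [0.0, 0.707, 0.707, 0.0]
force: [0.4, -0.5, -0.0]
grip_width: 0.998
```

Emit:
{"api": "drive_tool", "payload": {"series": "0 0 0 0 0 0 0;0 0 0 0 0 0 0;0 0 0 0 0 0 0;0 0 0 0 0 0 0;0 0 0 0 0 0 0;0 0 0 0 0 0 0;0 0 0 0 0 0 0;0 0 0 0 0 0 0;0 0 0 0 0 0 0;0 0 0 0 0 0 0;0 0 0 0 0 0 0;0 0 0 0 0 0 0", "newtons": 60}}

```text
time_s: 17.65
eef_pos: [476.4, 299.9, 73.9]
ee_rot: [0.0, 0.707, 0.707, 0.001]
force: [-0.1, -0.2, 5.6]
grip_width: 0.149
```

```bash
python3 plan.py "[(474,295.5,75,1.2)]"
python3 - <<'E'
from h import *
q=eyes.capture("scene");p=eyes.capture("top")
a=q["frame"][135:215,285:395,::-1];b=p["frame"][180:268,140:228,::-1]
cv2.imwrite("pics/c6.png",np.hstack([cv2.resize(a,(440,320)),cv2.resize(b,(320,320))]))
E
```

```text
now [476.4 299.9  73.9] psi 1.571 t 17.65 f [-0.1 -0.2  5.6] g 0.149
-0.037 -0.02 -0.01 0.003 -0.002 0.742 | rows 3 -> [474. 296.  75.]
```

View pics/c6.png

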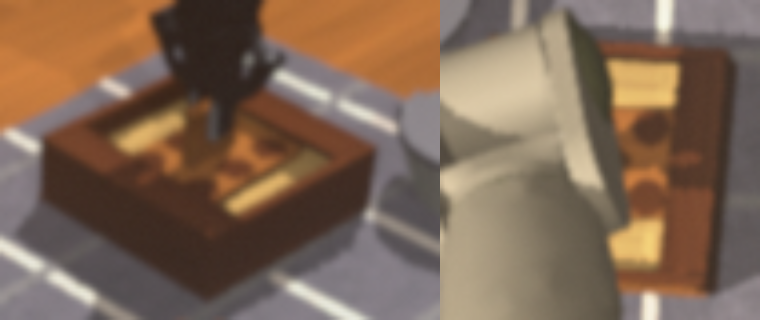

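Handle gripped. I'll raise it 3 mm, centre it and start turning in steps, watching the force.

Emit:
{"api": "drive_tool", "payload": {"series": "0 0 -0.025 0 0 0 0;-0.02 -0.01 -0.025 0 0 0 0;-0.041 -0.02 -0.025 0 0 0 0;-0.041 -0.02 -0.025 0 0 0.2 0;-0.041 -0.02 -0.025 0 0 0.4 0;-0.041 -0.02 -0.025 0 0 0.6 0;-0.041 -0.02 -0.025 0 0 0.8 0;-0.041 -0.02 -0.025 0 0 1 0;-0.041 -0.02 -0.025 0 0 1 0;-0.041 -0.02 -0.025 0 0 1 0"}}

```text
time_s: 18.75
eef_pos: [473.7, 294.8, 76.6]
ee_rot: [0.0, 0.859, 0.511, 0.0]
force: [0.3, -0.3, -2.5]
grip_width: 0.154
```

```bash
python3 plan.py "[(474,295,77,-0.046)]"; python3 -c "
from h import *
print(telemetry.sense()['wrist_torque'])"
```

```text
now [473.7 294.8  76.6] psi 1.074 t 18.75 f [ 0.3 -0.3 -2.5] g 0.154
0.002 0.001 -0.003 0 -0.001 1 | rows 4 -> [474. 295.  77.]
0 0 0 0 -0.001 1 | rows 4 -> [474. 295.  77.]
0 0 0 0.001 0 0.239 | rows 1 -> [474. 295.  77.]
[ 0.02567455  0.04692047 -0.01456141]
```

Carrying 2.5 N with no contact, so I'll keep turning.

Emit:
{"api": "drive_tool", "payload": {"series": "0 0 0 0 0 0.2 0;0 0 0 0 0 0.4 0;0 0 0 0 0 0.6 0;0 0 0 0 0 0.8 0;0 0 0 0 0 1 0;0 0 0 0 0 1 0;0 0 0 0 0 1 0"}}

```text
time_s: 19.45
eef_pos: [473.7, 294.8, 76.5]
ee_rot: [0.0, 0.959, 0.285, 0.0]
force: [0.8, -0.9, -2.0]
grip_width: 0.156
```

Emit:
{"api": "drive_tool", "payload": {"series": "0 0 0 0 0 0.2 0;0 0 0 0 0 0.4 0;0 0 0 0 0 0.6 0;0 0 0 0 0 0.8 0;0 0 0 0 0 1 0;0 0 0 0 0 1 0;0 0 0 0 0 1 0"}}

```text
time_s: 20.15
eef_pos: [473.6, 294.8, 76.5]
ee_rot: [-0.0, 0.999, 0.041, 0.0]
force: [-0.5, -0.5, -2.0]
grip_width: 0.158
```

```bash
python3 plan.py "[(474,295,77,-0.046)]"; python3 -c "
from h import *
print(telemetry.sense()['wrist_torque'])
p=eyes.capture('top');q=eyes.capture('scene')
a=q['frame'][135:215,285:395,::-1];b=p['frame'][180:268,140:228,::-1]
cv2.imwrite('pics/c7.png',np.hstack([cv2.resize(a,(440,320)),cv2.resize(b,(320,320))]))"
```

```text
now [473.6 294.8  76.5] psi 0.082 t 20.15 f [-0.5 -0.5 -2. ] g 0.158
0.003 -0.002 -0.004 0 -0.001 0.255 | rows 1 -> [474. 295.  77.]
[ 0.03086909 -0.01091888 -0.04029775]
```

View pics/c7.png

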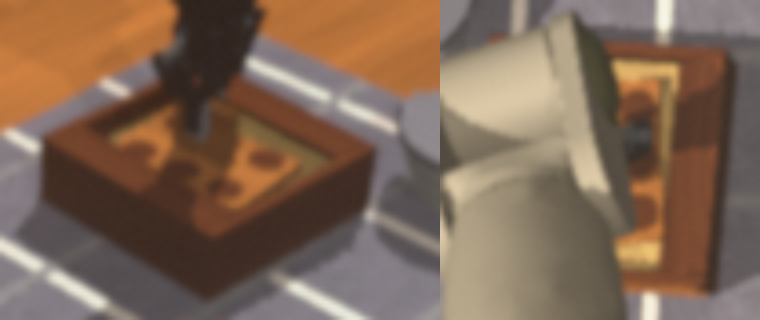

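The tray is nearly square in the mouth. Finish the turn, then lift.

Emit:
{"api": "drive_tool", "payload": {"series": "0.003 0 0 0 0 0.255 0;0.003 0 0 0 0 0.255 0;0.003 0 0 0 0 0.255 0;0.003 0 -0.07 0 0 0.255 0;0.003 0 -0.14 0 0 0.255 0;0.003 0 -0.2 0 0 0.255 0;0.003 0 -0.25 0 0 0.255 0"}}

```text
time_s: 20.95
eef_pos: [474.2, 294.9, 107.6]
ee_rot: [-0.0, 1.0, -0.023, 0.001]
force: [-0.8, 0.6, -2.4]
grip_width: 0.154
```

Emit:
{"api": "drive_tool", "payload": {"series": "0 0 -0.3 0 0 0 0;0 0 -0.6 0 0 0 0;0 0 -0.9 0 0 0 0;0 0 -0.9 0 0 0 0;0 0 -0.9 0 0 0 0;0 0 -0.9 0 0 0 0;0 0 -0.9 0 0 0 0"}}

```text
time_s: 21.65
eef_pos: [473.6, 294.6, 214.3]
ee_rot: [0.0, 1.0, -0.023, -0.0]
force: [0.8, -0.2, -2.7]
grip_width: 0.155
```

```bash
python3 plan.py "[(450,-100,200,-0.046),(438.5,-350.7,130,-0.046),(438.5,-350.7,40,-0.046)]"
```

```text
now [473.6 294.6 214.3] psi -0.047 t 21.65 f [ 0.8 -0.2 -2.7] g 0.155
-0.013 1 0.036 0.001 0.001 -0.001 | rows 3 -> [466. 175. 210.]
-0.014 1 0.036 0 0 0 | rows 3 -> [459.  55. 206.]
-0.013 1 0.036 0 0 0 | rows 3 -> [452. -65. 201.]
-0.004 0.294 0.011 0 0 0 | rows 1 -> [ 450. -100.  200.]
0 1 0.279 0 0 0 | rows 3 -> [ 444. -220.  167.]
0 1 0.279 0 0 0 | rows 3 -> [ 439. -340.  133.]
0 0.092 0.025 0 0 0 | rows 1 -> [ 438. -351.  130.]
0 0 0.75 0 0 0 | rows 2 -> [ 438. -351.   40.]
```

Emit:
{"api": "drive_tool", "payload": {"series": "-0.013 0.4 0.036 0 0 0 0;-0.013 0.75 0.036 0 0 0 0;-0.013 1 0.036 0 0 0 0;-0.013 1 0.036 0 0 0 0;-0.013 1 0.036 0 0 0 0"}}

```text
time_s: 22.15
eef_pos: [466.3, 174.5, 209.6]
ee_rot: [0.0, 1.0, -0.024, -0.001]
force: [0.1, 0.6, -1.6]
grip_width: 0.159
```

Emit:
{"api": "drive_tool", "payload": {"series": "-0.014 0.4 0.036 0 0 0 0;-0.014 0.8 0.036 0 0 0 0;-0.014 1 0.036 0 0 0 0;-0.014 1 0.036 0 0 0 0"}}

```text
time_s: 22.55
eef_pos: [459.0, 53.3, 205.0]
ee_rot: [0.0, 1.0, -0.025, -0.001]
force: [0.6, -0.2, -2.4]
grip_width: 0.151
```

Emit:
{"api": "drive_tool", "payload": {"series": "-0.013 0.4 0.036 0 0 0 0;-0.013 0.8 0.036 0 0 0 0;-0.013 1 0.036 0 0 0 0;-0.013 1 0.036 0 0 0 0"}}

```text
time_s: 22.95
eef_pos: [451.8, -67.9, 200.4]
ee_rot: [0.0, 1.0, -0.026, -0.001]
force: [0.1, 1.1, -1.4]
grip_width: 0.152
```

Emit:
{"api": "drive_tool", "payload": {"series": "-0.013 0.4 0.1 0 0 0 0;-0.013 0.8 0.2 0 0 0 0;-0.013 1 0.28 0 0 0 0;-0.013 1 0.28 0 0 0 0"}}

```text
time_s: 23.35
eef_pos: [444.0, -188.5, 165.3]
ee_rot: [-0.0, 1.0, -0.027, -0.002]
force: [-0.3, 1.2, -2.1]
grip_width: 0.151
```

Emit:
{"api": "drive_tool", "payload": {"series": "0 0.4 0.1 0 0 0 0;0 0.8 0.2 0 0 0 0;0 1 0.28 0 0 0 0;0 1 0.28 0 0 0 0;0 1 0.28 0 0 0 0"}}

```text
time_s: 23.85
eef_pos: [438.3, -306.7, 131.4]
ee_rot: [-0.001, 1.0, -0.026, -0.002]
force: [-0.2, -0.3, -2.7]
grip_width: 0.153
```

```bash
python3 plan.py "[(438.5,-350.7,130,-0.046),(438.5,-350.7,39,-0.046)]"
```

```text
now [ 438.3 -306.7  131.4] psi -0.052 t 23.85 f [-0.2 -0.3 -2.7] g 0.153
0.021 0.366 0.011 -0.004 0.01 -0.013 | rows 1 -> [ 439. -351.  130.]
0 0 0.758 0 0 0 | rows 2 -> [ 439. -351.   39.]
```

Emit:
{"api": "drive_tool", "payload": {"series": "0.02 0.2 0.01 -0.004 0.01 0 0;0.02 0.366 0.01 -0.004 0.01 0 0;0.02 0.366 0.1 -0.004 0.01 0 0;0.02 0.366 0.35 -0.004 0.01 0 0;0.02 0.366 0.55 -0.004 0.01 0 0;0.02 0.366 0.7 -0.004 0.01 0 0;0.02 0.366 0.74 -0.004 0.01 0 0;0.02 0.366 0.76 -0.004 0.01 0 0;0.02 0.366 0.77 -0.004 0.01 0 0;0.02 0.366 0.77 -0.004 0.01 0 0"}}

```text
time_s: 24.85
eef_pos: [438.4, -350.5, 39.7]
ee_rot: [0.001, 1.0, -0.026, 0.001]
force: [-0.5, 0.7, -0.8]
grip_width: 0.151
```

```bash
python3 plan.py "[(438.5,-350.7,38,-0.046)]"
python3 - <<'E'
from h import *
q=eyes.capture("scene");save(q,"pics/c8.png",(90,190,230,310),5)
E
```

```text
now [ 438.4 -350.5   39.7] psi -0.052 t 24.85 f [-0.5  0.7 -0.8] g 0.151
0.001 0.002 0.014 0.002 -0.002 -0.012 | rows 1 -> [ 439. -351.   38.]
```

View pics/c8.png

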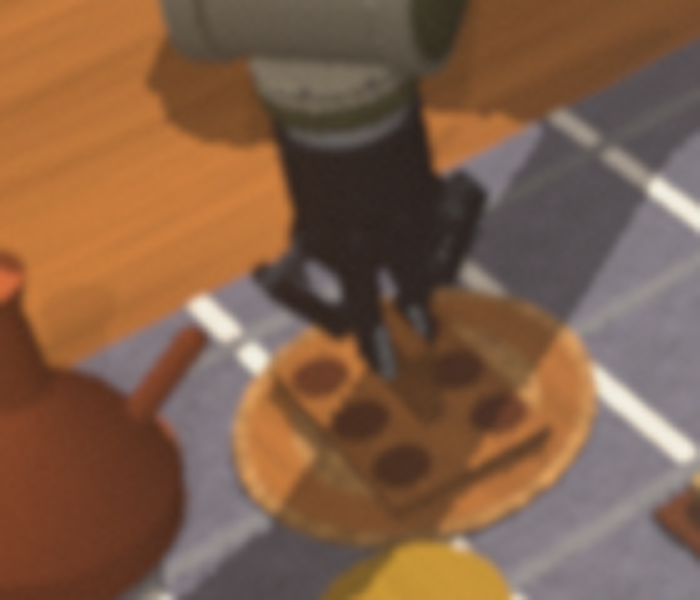

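The tray lies on the mat under the gripper. Settle it and release.

Emit:
{"api": "drive_tool", "payload": {"series": "0 0 0.012 0 0 0 0;0 0 0.012 0 0 0 0;0 0 0.012 0 0 0 0.3;0 0 0.012 0 0 0 0.4;0 0 0.012 0 0 0 0.45;0 0 0.012 0 0 0 0.45;0 0 0.012 0 0 0 0.45;0 0 -0.2 0 0 0 0.45;0 0 -0.6 0 0 0 0.45;0 0 -1 0 0 0 0.4;0 0 -1 0 0 0 0.4;0 0 -1 0 0 0 0.4"}}

```text
time_s: 26.1
eef_pos: [438.4, -350.6, 160.4]
ee_rot: [0.001, 1.0, -0.026, 0.001]
force: [-0.2, 0.9, -0.6]
grip_width: 0.401
```

```bash
python3 plan.py "[(474,295,170,-0.046),(474,295,60,-0.046)]"
```

```text
now [ 438.4 -350.6  160.4] psi -0.052 t 26.1 f [-0.2  0.9 -0.6] g 0.401
0.003 -1 -0.017 0.005 -0.005 -0.012 | rows 3 -> [ 445. -231.  162.]
0.009 -1 -0.015 0 0 0 | rows 3 -> [ 452. -111.  164.]
0.009 -1 -0.015 0 0 0 | rows 3 -> [458.   9. 166.]
0.009 -1 -0.015 0 0 0 | rows 3 -> [465. 129. 168.]
0.009 -1 -0.015 0 0 0 | rows 3 -> [471. 249. 169.]
0.003 -0.388 -0.006 0 0 0 | rows 1 -> [474. 295. 170.]
0.001 0 0.917 0 0 0 | rows 3 -> [474. 295.  60.]
```

Emit:
{"api": "drive_tool", "payload": {"series": "0 -1 -0.017 0 0 -0.012 0;0 -1 -0.017 0 0 -0.012 0;0 -1 -0.017 0 0 -0.012 0;0 -1 -0.017 0 0 -0.012 0"}}

```text
time_s: 26.5
eef_pos: [444.3, -228.2, 161.0]
ee_rot: [0.0, 1.0, -0.022, 0.0]
force: [0.8, -1.3, 0.5]
grip_width: -0.002
```

Emit:
{"api": "drive_tool", "payload": {"series": "0.01 -1 -0.015 0 0 0 0;0.01 -1 -0.015 0 0 0 0;0.01 -1 -0.015 0 0 0 0;0.01 -1 -0.015 0 0 0 0"}}

```text
time_s: 26.9
eef_pos: [450.5, -106.8, 161.9]
ee_rot: [-0.0, 1.0, -0.02, -0.001]
force: [-0.2, -0.0, -0.6]
grip_width: 0.005
```

Emit:
{"api": "drive_tool", "payload": {"series": "0.01 -1 -0.015 0 0 0 0;0.01 -1 -0.015 0 0 0 0;0.01 -1 -0.015 0 0 0 0;0.01 -1 -0.015 0 0 0 0"}}

```text
time_s: 27.3
eef_pos: [456.8, 13.7, 163.1]
ee_rot: [-0.0, 1.0, -0.019, -0.001]
force: [0.4, 0.1, -0.3]
grip_width: 0.003
```

```bash
python3 plan.py "[(474,295,170,-0.046)]"
python3 - <<'E'
from seg import *
p=eyes.capture("top");q=eyes.capture("scene")
pickle.dump((p,q),open("s1.pkl","wb"))
a=p["frame"][180:268,140:228,::-1];b=q["frame"][140:215,285:390,::-1]
cv2.imwrite("pics/c9.png",np.hstack([cv2.resize(a,(400,400),interpolation=2),cv2.resize(b,(400,286),interpolation=2)if 0 else cv2.copyMakeBorder(cv2.resize(b,(400,286),interpolation=2),0,114,0,0,0)]))
P=[474,295,35]
print("roller expect",(px(p,P)-[140,180])*400/88,(px(q,P)-[285,140])*400/105+[400,0])
for n in("lever","roller_top","tray"):
  for im,s in((p,"top"),(q,"scene")):
    for d in nets.spot_in(n,im)[:1]: print(n,s,round(d["confidence"],2),np.round(d["rect"],1))
E
```

```text
now [456.8  13.7 163.1] psi -0.039 t 27.3 f [ 0.4  0.1 -0.3] g 0.003
0.022 -1 -0.024 -0.001 0.005 0.015 | rows 3 -> [464. 134. 166.]
0.015 -1 -0.025 0 0 0 | rows 3 -> [471. 253. 169.]
0.006 -0.348 -0.008 0 0 0 | rows 1 -> [474. 295. 170.]
roller expect [205.12500187 205.44793289] [590.36039397 144.61174665]
lever top 0.31 [314.4 168.2 332.3 186.5]
lever scene 0.73 [262.1 260.  300.5 282.5]
tray top 0.77 [373.2 216.9 409.3 265.3]
tray scene 0.96 [141.7 247.6 197.9 291.8]
```

View pics/c9.png

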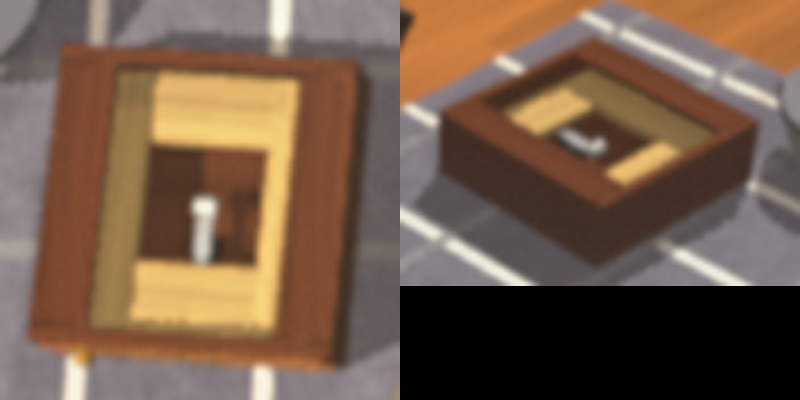

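The lever is uncovered. The roller is at (204,205) px, exactly where the rekebot fit predicts it. Move above it and measure the force baseline.

Emit:
{"api": "drive_tool", "payload": {"series": "0.022 -1 -0.02 0 0.005 0.015 0;0.022 -1 -0.02 0 0.005 0.015 0;0.022 -1 -0.02 0 0.005 0.015 0;0.022 -1 -0.02 0 0.005 0.015 0"}}

```text
time_s: 28.1
eef_pos: [464.3, 133.6, 166.0]
ee_rot: [-0.0, 1.0, -0.023, 0.001]
force: [-0.3, -0.1, 0.7]
grip_width: 0.001
```

Emit:
{"api": "drive_tool", "payload": {"series": "0.015 -1 -0.02 0 0 0 0;0.015 -1 -0.02 0 0 0 0;0.015 -1 -0.02 0 0 0 0;0.015 -1 -0.02 0 0 0 0;0.015 -1 -0.02 0 0 0 0"}}

```text
time_s: 28.6
eef_pos: [471.9, 252.2, 168.3]
ee_rot: [0.0, 1.0, -0.023, 0.0]
force: [-0.7, -0.7, 0.4]
grip_width: 0.001
```

```bash
python3 plan.py "[(478,294.8,120,-0.046)]"
```

```text
now [471.9 252.2 168.3] psi -0.047 t 28.6 f [-0.7 -0.7  0.4] g 0.001
0.034 -0.357 0.402 0 -0.002 -0.002 | rows 2 -> [478. 295. 120.]
```

Emit:
{"api": "drive_tool", "payload": {"series": "0.034 -0.357 0 0 0 0 0;0.034 -0.357 0.2 0 0 0 0;0.034 -0.357 0.4 0 0 0 0;0.034 -0.357 0.7 0 0 0 0;0.034 -0.357 0.95 0 0 0 0;0.034 -0.357 0.95 0 0 0 0;0.034 -0.357 0.95 0 0 0 0"}}

```text
time_s: 29.3
eef_pos: [478.8, 293.6, 55.2]
ee_rot: [0.0, 1.0, -0.024, 0.001]
force: [1.3, -0.1, 0.5]
grip_width: -0.005
```

```bash
cat > fz.py <<'E'
from h import *
f=[];z=[]
for i in range(8):
    eyes.capture("scene");s=telemetry.sense();f.append(s["force"]);z.append(s["eef_pos"])
print("F",np.mean(f,0).round(2),"sd",np.std(f,0).round(2),"pos",np.mean(z,0).round(2),s["time_s"])
E
python3 fz.py;python3 plan.py "[(478,294.8,39,-0.046)]"
```

```text
F [ 0.07  0.09 -0.  ] sd [0.67 0.59 0.44] pos [478.8  294.63  55.64] 29.7
now [478.2 294.8  54.8] psi -0.047 t 29.7 f [ 0.4 -0.9 -0.6] g -0.0
-0.002 0 0.132 0 -0.003 -0.002 | rows 1 -> [478. 295.  39.]
```

Emit:
{"api": "drive_tool", "payload": {"series": "0 0 0.08 0 0 0 0;0 0 0.13 0 0 0 0;0 0 0.16 0 0 0 0;0 0 0.18 0 0 0 0;0 0 0.19 0 0 0 0;0 0 0.19 0 0 0 0"}}

```text
time_s: 30.3
eef_pos: [478.3, 294.8, 32.1]
ee_rot: [-0.0, 1.0, -0.023, 0.001]
force: [-1.4, -1.2, 2.9]
grip_width: -0.001
```

```bash
python3 fz.py
```

```text
F [-0.93 -1.19  3.09] sd [0.54 0.34 0.51] pos [478.27 294.79  32.17] 30.7
```

Contact is at z≈32 with 3.1 N, matching the model (about 0.06 rad). Press about 6.5 mm further to about 0.2 rad and hold.

Emit:
{"api": "drive_tool", "payload": {"series": "0 0 0.02 0 0 0 0;0 0 0.035 0 0 0 0;0 0 0.045 0 0 0 0;0 0 0.053 0 0 0 0;0 0 0.053 0 0 0 0;0 0 0.053 0 0 0 0"}}

```text
time_s: 31.3
eef_pos: [478.6, 294.8, 25.9]
ee_rot: [-0.0, 1.0, -0.023, 0.001]
force: [0.3, -2.1, 5.7]
grip_width: 0.002
```

```bash
python3 fz.py;python3 fz.py
```

```text
F [-0.7  -1.43  5.54] sd [0.32 0.34 0.53] pos [478.55 294.84  25.92] 31.7
F [-0.69 -1.49  5.34] sd [0.55 0.54 0.43] pos [478.55 294.84  25.91] 32.1
```

Force (about 5.45 N) and depth (9.1 mm) both put the lever at about 0.18–0.20 rad, past the click. I'll add under 1 mm for margin, hold, then release.

Emit:
{"api": "drive_tool", "payload": {"series": "0 0 0.007 0 0 0 0;0 0 0.007 0 0 0 0;0 0 0.007 0 0 0 0;0 0 0.007 0 0 0 0;0 0 0.007 0 0 0 0;0 0 0.007 0 0 0 0;0 0 0.007 0 0 0 0;0 0 0.007 0 0 0 0;0 0 0.007 0 0 0 0;0 0 0.007 0 0 0 0;0 0 0.007 0 0 0 0"}}

```text
time_s: 33.2
eef_pos: [478.6, 294.8, 25.2]
ee_rot: [-0.0, 1.0, -0.023, 0.001]
force: [-1.4, -1.7, 6.1]
grip_width: 0.003
```

```bash
python3 fz.py
```

```text
F [-1.86 -1.96  6.39] sd [0.72 0.3  0.54] pos [478.58 294.85  25.19] 33.6
```

Emit:
{"api": "drive_tool", "payload": {"series": "0 0 -0.05 0 0 0 0;0 0 -0.12 0 0 0 0;0 0 -0.3 0 0 0 0;0 0 -0.6 0 0 0 0;0 0 -1 0 0 0 0;0 0 -1 0 0 0 0;0 0 -1 0 0 0 0;0 0 -1 0 0 0 0"}}

```text
time_s: 34.4
eef_pos: [477.7, 294.7, 144.2]
ee_rot: [0.0, 1.0, -0.023, 0.0]
force: [0.0, -0.6, -0.8]
grip_width: -0.002
```

Emit:
{"api": "drive_tool", "payload": {"series": "-0.8 0.8 -0.5 0 0 0 0;-0.8 0.8 -0.5 0 0 0 0;-0.8 0.8 -0.5 0 0 0 0;-0.8 0.8 -0.5 0 0 0 0;-0.8 0.8 -0.5 0 0 0 0;-0.8 0.8 -0.5 0 0 0 0"}}

```text
time_s: 35.0
eef_pos: [377.5, 203.6, 203.2]
ee_rot: [0.0, 1.0, -0.023, -0.001]
force: [0.2, 0.0, -1.5]
grip_width: 0.002
```

Run:
```python
from seg import *
p=eyes.capture("top");q=eyes.capture("scene");save(p,"pics/d1.png",(80,140,500,290),1.9);save(q,"pics/d2.png",(90,140,440,320),2.2)
b=nets.spot_in("tray",p)[0]["rect"];print(telemetry.sense()["eef_pos"],telemetry.sense()["time_s"],"tray",at(p,(b[0]+b[2])/2,(b[1]+b[3])/2,20)[:2])
```

```text
[377.50831458 203.62019897 203.25163502] 35.15 tray [ 432.0524041  -351.55224506]
```

View pics/d1.png

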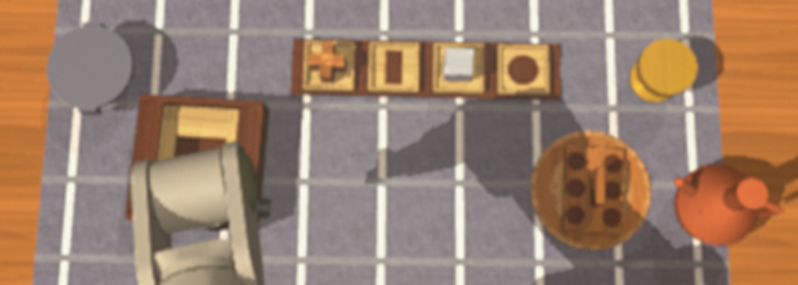

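View pics/d2.png

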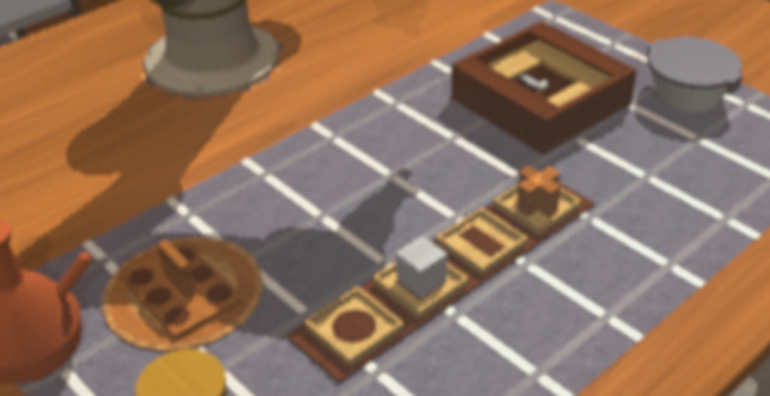

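The top view shows the cross in its stall at (327,62), the sugar tin in the square stall at (460,64), and the tray flat on the mat. The scene view agrees, and the lever is up at (535,80).

```bash
python3 -c "
from rig import ctrl
print(ctrl.finish_job())"
```

```text
the job is handed in; nothing more can be done
None
```

The coffee corner is closed down and the job was handed in at about 35 s. The hand-in gives no verdict, so what follows rests on my own checks.

- **Tray:** I turned it square, lifted it out and laid it flat on the straw mat. It started about 90° crosswise in the rekebot, not the stated 30–66°. My last measurement puts it within about 7 mm of the mat's centre.
- **Switch:** The lever was pressed to an estimated 0.19–0.22 rad and held for about 2 s, then let go. That estimate comes from the fingertip depth (about 9–10 mm) and the force (5.4–6.4 N), because the lever angle could not be read directly. During the hold I pushed about 0.7 mm further for margin, so it was not quite "no further"; the estimate stayed well below the 0.30 rad overtravel limit. The last picture shows the lever up.
- **Coffee things:** Only the sugar tin and the jebena rest were present. Both stand upright in the stalls with their own shapes, judged from the last pictures and not measured. No cup or incense tin showed in either camera view.
- **Left alone:** The robot did not touch the jebena, incense burner or lidded bowl, and it was clear of everything at the end.

The network detections were unreliable on the lever and a few centimetres off for the rack and one stall, so I used my own fits for positions. Apart from those and the tray's starting angle, no check failed or disagreed.

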